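# Square the tall tea chest into the corner fence

## Robot

A 7-joint arm with a two-finger parallel gripper is mounted at the origin on the work surface. World frame = base frame: x ahead of the robot, y to its left, z up, the work surface at z = 0. Lengths are in m, angles in rad, forces in N, time in s.
With the tool pointing down it reaches from about 0.4 to 0.85 m from the base axis. Payload 4.5 kg.
Tool frame: the origin (TCP) lies on the centre line of the jaws, within the pads' length; the fingertips stand 14 mm ahead of it and the grasp point (between the pads) lies 5 mm behind it (r.tcp_to_tips is the z of the fingertips in the tool frame, in m); z points along the fingers, y is the direction in which the jaws open and shut (so a half turn about z gives the same grasp; the last joint's range is limited). The gripper opens to 88 mm and grips with 3 to 60 N. Pads are 18 mm wide; open, the fingers measure 123 mm over their backs; the gripper's body (75 mm by 187 mm) begins 45 mm behind the grasp point.
Start: joints at [-1.171, 0.689, -0.195, 1.565, 0.157, 0.902, -0.215], TCP at [0.224, 0.584, 0.253] pointing down, gripper open.
Joint ranges: [-3.01, 3.01], [-0.46, 2.08], [-1.47, 1.51], [0.13, 2.56], [-1, 4.14], [0.04, 2.09], [-2.66, 2.66]. Speed limits (rad/s): [2.57, 2.57, 3.14, 3.14, 3.14, 3.14, 3.14].

## Interface

Orientations are given as a unit quaternion [x, y, z, w].
In Python, from plant import r, viewer gives the robot as it stands.
- The arm moves only by the shell command python3 -m inch 'ROWS' [FORCE]. ROWS is JSON, a list of rows, each a list of 3 entries, a list of its own where there are three numbers: the closure, from 0 (fully open) to 1 (shut), then the shift along the tool's x, y, z in cm, then the turn about the tool's z in degrees. In form: [[fingers, [x, y, z], yaw], ...]. A call has 1 to 20 rows; each row is the pose to reach, as a shift and turn from the pose commanded when the call began, along the tool's axes at that moment; what a row does not reach only later rows make up. A row lasts 1/10 s, in which the tool goes at most 50 mm and 8.59 degrees, less where a joint would pass 70% of its speed; a pose out of reach is approached as far as the arm can. A call with a gripper value outside its range is refused whole. The fingers move at their own pace and stop on an object; FORCE is the grip in N (left out, the last holds). Time passes only in rows, so rows that repeat a pose let the fingers close. It gives the time, the measured TCP pose, the force and the opening at its end, in the units of the state.
- r.get_state(): the state, without advancing time (a new reading comes with each control period).
- viewer.snapshot(name): name is "side" or "top" or "wrist"; returns the picture (400x640x3 uint8, red, green, blue); there is no depth.
- viewer.camera_params(name): a dict with "intrinsics" (3x3 intrinsics, pixels), "world_to_cam" (4x4, takes a point from world to camera coordinates). Camera axes: x right, y up, looking along -z (the intrinsics and any distortion apply to the point x, -y, -z); pixel columns grow to the right and rows downward; lengths in m; the calibration is good to about 2 mm. A picture is of the moment at which its call begins: read the wrist's pose just before it. camera_params takes no time and is no camera call; for the wrist camera it gives the pose at the moment of the call.
- r.finish_job(): hands the job in, once; it reports no verdict.
Trained networks look in the newest picture that a camera, given by its name, has taken for a name from the list of things; names that differ only in an ending like _2 or _b are one class to them, and where a whole thing is asked for, a point or a joint stands for the part that bears it (a point fixed in the world has none). Each returns a list of dicts, best first, with "p" (0 to 1); they miss things now and then, are a little off and sometimes report something else, mostly with a low value. They report only what shows in the picture. A call takes as long as a camera call. They do not tell look-alikes from the thing itself.
- viewer.outline_of(camera, name): "pixels" (400x640 bool, what is visible of it) and "bbox" ([left, top, width, height] in pixels, round what is visible of it).
The state is a dict: "clock": time; "q": joint angles; "qd": joint speeds; "joint_torque": joint torques, N m; "tool_pos": TCP position; "eef_rot": TCP orientation; "contact_force": force on the tool from outside, world axes, zero at the start; "moment": the same for the moment, N m; "opening": opening from 0.0 (shut) to 1.0 (fully open).
Only numpy, scipy, OpenCV 4.12 (cv2) and the standard library are available. Lean on these libraries where they do the work, as an engineer would, in place of code of your own. Each camera call takes 0.05 s, during which the arm holds its last target.

## Task

Slide the tall, heavy tea chest over the counter into the inner corner of the low aluminium fence, so that its base sits flush and square against both the back rail and the side rail. Push it with the fingertips low on its base so that it stays upright and slides instead of tipping; do not lift it or touch the knob on its lid. Leave the cups, bowls, tin, spoon and timer where they are, and finish clear of everything.

Things in the scene. Friction and masses are not known exactly. Their poses are not given: they have to be found in the camera images.
- chest: tall loose wooden tea chest, 1.6 to 2.5 kg; tips if pushed high, slides if pushed on its base below about 30 mm (8 to 20 N). Dark base 128 x 128 mm, 40 mm tall; above it, set back 20 mm all round, a 88 x 88 mm body to height 204 and a 94 x 94 mm lid to 218. Origin: centre of its underside; z up, x and y square to its faces, which start within 12 degrees of square with the fence
- chest_knob: brass knob fixed on the middle of the chest's lid, 30 mm wide and 30 mm tall; origin at its foot, 218 mm above the chest's underside. Not to be touched
- fence: fixed L-shaped aluminium fence, rails 16 mm thick, 30 mm tall. Origin on the counter at the inner corner. Back rail: inner face at x = 0, from y = -270 to +16 mm; side rail: inner face at y = 0, from x = -160 to 0 mm. The inside is towards -x (the robot's side) and -y (the robot's right), where the chest starts, 25 to 110 mm off each rail
- home (a point): point on the counter inside the fence, at x = -64, y = -64 mm of the fence's frame, axes as the fence's: the chest's origin lies here when it is home against both rails
- cup_a: lidded white porcelain tasting cup, 66 mm wide, 84 mm tall, behind the fence's back rail; origin at the centre of its underside. A bystander
- bowl_a: open white porcelain bowl, 92 mm wide, 52 mm tall, to the left of the fence, beyond the tin; origin at the centre of its underside. A bystander
- tin: brass tea tin, 64 mm wide, 85 mm tall, to the left of the fence's side rail; origin at the centre of its underside. A bystander
- cup_b: lidded white porcelain tasting cup, 66 mm wide, 84 mm tall, to the left of the fence's side rail; origin at the centre of its underside. A bystander
- bowl_b: open white porcelain bowl, 92 mm wide, 52 mm tall, to the right of the work; origin at the centre of its underside. A bystander
- spoon: serving spoon lying on the counter, about 200 mm long, left and nearer the robot; origin at the middle of its length, on the underside. A bystander
- timer: flat white timer, 55 x 60 x 22 mm, at the right near the robot; origin at the centre of its underside. A bystander
There are look-alikes about, which are no part of the job. What is shaped like the chest but orange is not meant.

How it is judged:
At the end, for the whole second after the job is handed in: The chest stands upright and at rest in the corner: its base within 7 mm of the back rail and of the side rail, square to them within 4 degrees (x of chest in the frame of fence between -0.071 and -0.058 m and y of chest in the frame of fence between -0.071 and -0.058 m and angle between the x axis of chest and the x axis of fence, either way round below 0.07 rad and angle between chest's own z axis and vertical below 0.03 rad and height (world z) of chest below 0.006 m and linear speed of chest below 0.01 m/s); the robot touches nothing.
It fails at once if the chest tips by more than 9 degrees (angle between chest's own z axis and vertical above 0.16 rad).
It fails at once if the chest is lifted off the counter (height (world z) of chest above 0.014 m).
It fails at once if the lid knob is touched (contact force between any of the fingers, the arm and chest_knob above 0.5 N).
It fails at once if a cup, bowl, the tin, spoon or timer is shifted by more than 20 mm (distance of any of cup_a, bowl_a, tin, cup_b, bowl_b, spoon, timer from where it was at the start of the episode above 0.02 m).
It also fails if it takes over 54 s, if anything falls off the work surface, if the arm or the gripper's body presses on something with over 40 N, if the wrist force passes 120 N, or if a joint passes its speed limit or range.

## Working session

There is one attempt and no reset: what is moved stays moved. The work goes in short steps, Python scripts to look and compute and a shell command to move; the robot and the scene stay as the last step left them, time stands still between calls to the robot, and variables do not carry over. Pictures are saved under pics/ and viewed, and the job is handed in when it is done.

```bash
mkdir -p pics; ls; python3 - <<'E'
from plant import r, viewer
import cv2
s=r.get_state();print(s)
for n in("top","side"):
    im=viewer.snapshot(n);cv2.imwrite(f"pics/{n}0.png",im[:,:,::-1])
    p=viewer.camera_params(n);print(n,p)
E
```

```text
pics
{'clock': 0.0, 'q': array([-1.17117768,  0.69000259, -0.19449167,  1.56633296,  0.15732933,
        0.90249657, -0.21510612]), 'qd': array([ 2.17446832e-04, -3.17188323e-04,  6.32822344e-04,  1.58318778e-03,
       -5.02770253e-05, -1.94746260e-03, -7.26422793e-04]), 'joint_torque': array([ 2.46699465e-04, -5.27553570e+01, -1.26704648e+00, -1.53425878e+01,
       -5.27663436e-02,  6.70986497e-03,  1.62631868e-04]), 'tool_pos': array([0.22341801, 0.58305809, 0.25190079]), 'eef_rot': array([ 1.81852751e-01,  9.83325340e-01, -9.19259331e-04, -8.44968688e-05]), 'contact_force': array([-0.14747028,  0.15515196, -0.79557091]), 'moment': array([ 0.01308804, -0.01235787, -0.01606905]), 'opening': 1.0021270352872649}
top {'intrinsics': array([[441.00757967,   0.        , 313.8173657 ],
       [  0.        , 441.00757967, 197.3139787 ],
       [  0.        ,   0.        ,   1.        ]]), 'world_to_cam': array([[-2.29392957e-05, -9.99851249e-01, -1.72475621e-02,
        -1.00590771e-02],
       [ 9.90580108e-01, -2.38450566e-03,  1.36913712e-01,
        -5.83161240e-01],
       [-1.36934473e-01, -1.70819512e-02,  9.90432813e-01,
        -1.35972043e+00],
       [ 0.00000000e+00,  0.00000000e+00,  0.00000000e+00,
         1.00000000e+00]])}
side {'intrinsics': array([[489.78940827,   0.        , 318.33810683],
       [  0.        , 489.78940827, 203.14345703],
       [  0.        ,   0.        ,   1.        ]]), 'world_to_cam': array([[ 0.89214923, -0.45164934,  0.00908945, -0.50891027],
       [ 0.29500443,  0.59772852,  0.74544819, -0.25881151],
       [-0.34211421, -0.6623696 ,  0.66650159, -1.39969288],
       [ 0.        ,  0.        ,  0.        ,  1.        ]])}
```

View pics/top0.png

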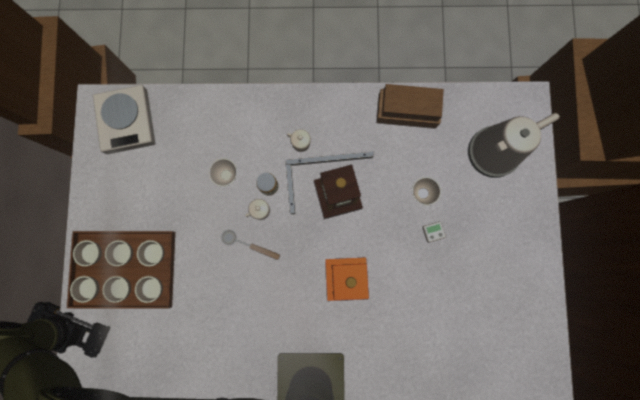

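View pics/side0.png

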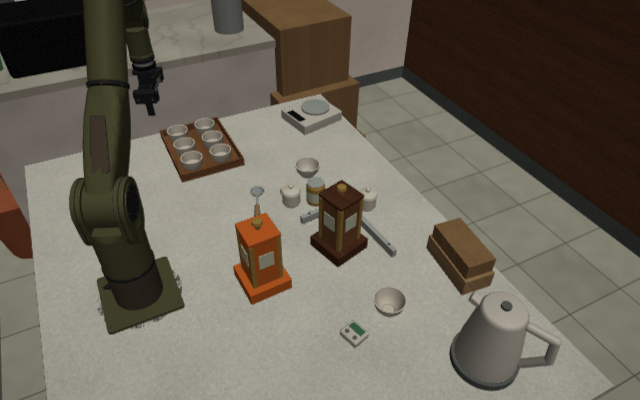

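Candidates for the chest are the dark chest at top (339,190), the orange look-alike at (347,280), and the brown stepped box at (411,105). The description fits the dark one with the brass knob. I'll fit poses and check it in a crop.

```bash
cat > h.py <<'E'
import numpy as np, cv2
from scipy.optimize import minimize
from plant import r, viewer
def proj(P,cam):
    P=np.atleast_2d(P);c=viewer.camera_params(cam);T=c["world_to_cam"];K=c["intrinsics"]
    p=P@T[:3,:3].T+T[:3,3]; p=p*[1,-1,-1]; q=p@K.T; return q[:,:2]/q[:,2:]
def unproj(uv,z,cam):
    c=viewer.camera_params(cam);T=c["world_to_cam"];K=c["intrinsics"]
    d=np.linalg.inv(K)@[uv[0],uv[1],1]; d=d*[1,-1,-1]; R=T[:3,:3]; d=R.T@d; o=-R.T@T[:3,3]
    return o+d*(z-o[2])/d[2]
def place(P,x,y,a):
    c,s=np.cos(a),np.sin(a); P=np.asarray(P,float); return np.c_[P[:,0]*c-P[:,1]*s+x,P[:,0]*s+P[:,1]*c+y,P[:,2]]
def box(x0,x1,y0,y1,z0,z1): return np.array([[x,y,z] for x in(x0,x1) for y in(y0,y1) for z in(z0,z1)])
CH=[box(-.064,.064,-.064,.064,0,.04),box(-.044,.044,-.044,.044,.04,.204),box(-.047,.047,-.047,.047,.204,.218),box(-.012,.012,-.012,.012,.218,.248)]
FE=[box(0,.016,-.27,.016,0,.03),box(-.16,0,0,.016,0,.03)]
S=4
def render(parts,x,y,a,cam,shape=(400,640)):
    m=np.zeros((shape[0]*S,shape[1]*S),np.uint8)
    for b in parts:
        p=proj(place(b,x,y,a),cam); h=cv2.convexHull((p.astype(np.float32)+.5)*S)
        cv2.fillConvexPoly(m,h.astype(np.int32),1)
    return cv2.resize(m.astype(np.float32),shape[::-1],interpolation=cv2.INTER_AREA)
def fit(parts,masks,x0,ignore={},n=3):
    def f(v):
        e=0
        for cam,m in masks.items():
            d=np.abs(render(parts,*v,cam)-m)
            if cam in ignore: d=d*(~ignore[cam])
            e+=d.sum()/m.sum()
        return e
    best=None
    for k in range(n):
        st=np.array([.02,.02,.15])/(3**k)
        s=np.vstack([x0]+[np.array(x0)+np.eye(3)[i]*st for i in range(3)])
        o=minimize(f,x0,method="Nelder-Mead",options=dict(initial_simplex=s,xatol=1e-4,fatol=1e-4)); x0=o.x
    return o.x,o.fun
def overlay(im,sets,cam):
    im=im[:,:,::-1].copy()
    im=cv2.resize(im,None,fx=4,fy=4,interpolation=cv2.INTER_CUBIC)
    for parts,v,col in sets:
        for b in parts:
            p=((proj(place(b,*v),cam)+.5)*4).astype(int)
            for i in range(8):
                for j in range(i):
                    if bin(i^j).count("1")==1: cv2.line(im,tuple(map(int,p[i])),tuple(map(int,p[j])),col,1)
    return im
E
python3 - <<'E'
from h import *
mk={};fm={};ims={}
for cam in("top","side"):
    ims[cam]=viewer.snapshot(cam)
    for n in("chest","fence"):
        for d in viewer.outline_of(cam,n)[:3]:
            print(cam,n,d["p"],d["bbox"])
            b=d["bbox"]; cx=b[0]+b[2]/2
            if n=="chest" and (abs(cx-339)<20 and cam=="side" or cam=="top" and abs(b[1]+b[3]/2-190)<20): mk.setdefault(cam,d["pixels"].astype(np.float32))
            if n=="fence": fm.setdefault(cam,d["pixels"].astype(np.float32))
c0=unproj((339,195),0.04,"top");f0=unproj((292,163),.03,"top");print(c0,f0)
ch,e=fit(CH,mk,[c0[0],c0[1],.2]);print("chest",ch,np.degrees(ch[2]),e)
for k in mk: print(k,fit(CH,{k:mk[k]},ch))
ig={k:render(CH,*ch,k)>0.01 for k in fm}
fe,e=fit(FE,fm,[f0[0],f0[1],.05],ig);print("fence",fe,np.degrees(fe[2]),e)
for k in fm: print(k,fit(FE,{k:fm[k]},fe,ig))
np.savez("p0.npz",ch=ch,fe=fe)
a=overlay(ims["top"],[(CH,ch,(0,255,0)),(FE,fe,(255,0,255))],"top")[520:960,1000:1700]
cv2.imwrite("pics/ov_top.png",a)
a=overlay(ims["side"],[(CH,ch,(0,255,0)),(FE,fe,(255,0,255))],"side")[680:1100,1100:1700]
cv2.imwrite("pics/ov_side.png",a)
E
```

```text
top chest 0.85 [313.0, 166.3, 51.2, 53.4]
top chest 0.59 [324.6, 259.3, 48.2, 44.5]
top fence 0.72 [285.9, 153.2, 88.3, 61.6]
side chest 0.64 [232.7, 214.9, 58.5, 89.6]
side chest 0.63 [308.2, 178.4, 60.2, 91.3]
side chest 0.28 [362.3, 187.7, 13.7, 24.8]
side fence 0.63 [299.3, 208.2, 96.3, 50.4]
[ 0.59037237 -0.09068504  0.04      ] [0.69674888 0.05998481 0.03      ]
chest [ 0.59593976 -0.08633352  0.26159738] 14.98842594459573 0.08220450580120087
top (array([ 0.59512651, -0.08596633,  0.26770421]), np.float64(0.028497915714979172))Traceback (most recent call last):
  File "<stdin>", line 13, in <module>
  File "h.py", line 35, in fit
    o=minimize(f,x0,method="Nelder-Mead",options=dict(initial_simplex=s,xatol=1e-4,fatol=1e-4)); x0=o.x
    res = _minimize_neldermead(fun, x0, args, callback, bounds=bounds,
                               **options)
    fxcc = func(xcc)
    fx = function(np.copy(x), *(wrapper_args + args))
  File "h.py", line 27, in f
    d=np.abs(render(parts,*v,cam)-m)
             ~~~~~~^^^^^^^^^^^^^^
  File "h.py", line 20, in render
    p=proj(place(b,x,y,a),cam); h=cv2.convexHull((p.astype(np.float32)+.5)*S)
  File "h.py", line 5, in proj
    P=np.atleast_2d(P);c=viewer.camera_params(cam);T=c["world_to_cam"];K=c["intrinsics"]
                         ~~~~~~~~~~~~~~~~~~~~^^^^^
ValueError: time passes only in moves, steps and waits
```

```bash
python3 - <<'E'
s=open('h.py').read()
s=s.replace('viewer.camera_params(cam)','par(cam)').replace('def proj','_C={}\ndef par(c):\n    if c not in _C: _C[c]=viewer.camera_params(c)\n    return _C[c]\ndef proj',1)
open('h.py','w').write(s)
E
cat > meas.py <<'E'
from h import *
import sys
def measure(tag,c0,f0=None,cams=("top","side")):
    mk={};fm={};ims={}
    for cam in cams:
        ims[cam]=viewer.snapshot(cam)
        cen=proj([[c0[0],c0[1],.08]],cam)[0]
        for n in("chest","fence") if f0 is not None and len(f0)==3 else ("chest",):
            for d in viewer.outline_of(cam,n)[:3]:
                b=d["bbox"]; c=np.array([b[0]+b[2]/2,b[1]+b[3]/2])
                if n=="chest" and np.linalg.norm(c-cen)<25 and d["p"]>.3: mk.setdefault(cam,d["pixels"].astype(np.float32))
                if n=="fence": fm.setdefault(cam,d["pixels"].astype(np.float32))
    return mk,fm,ims
E
python3 - <<'E'
from meas import *
c0=[.596,-.086,.262];f0=[.697,.06,.05]
mk,fm,ims=measure("0",c0,f0);print(mk.keys(),fm.keys())
ch,e=fit(CH,mk,c0);print("chest",ch,np.degrees(ch[2]),e)
for k in mk: print(k,fit(CH,{k:mk[k]},ch))
ig={k:render(CH,*ch,k)>0.01 for k in fm}
fe,e=fit(FE,fm,f0,ig);print("fence",fe,np.degrees(fe[2]),e)
for k in fm: print(k,fit(FE,{k:fm[k]},fe,ig))
np.savez("p0.npz",ch=ch,fe=fe)
cv2.imwrite("pics/ov_top.png",overlay(ims["top"],[(CH,ch,(0,255,0)),(FE,fe,(255,0,255))],"top")[520:960,1000:1700])
cv2.imwrite("pics/ov_side.png",overlay(ims["side"],[(CH,ch,(0,255,0)),(FE,fe,(255,0,255))],"side")[680:1100,1100:1700])
E
```

```text
dict_keys(['top', 'side']) dict_keys(['top', 'side'])
chest [ 0.59656908 -0.08587257  0.2636318 ] 15.104989243084791 0.09092120081186295
top (array([ 0.5948785 , -0.08546229,  0.27047345]), np.float64(0.03066037781536579))
side (array([ 0.59713537, -0.08623771,  0.23412902]), np.float64(0.044150687754154205))
fence [0.69519773 0.06583441 0.08817803] 5.0522289307251835 0.2954290509223938
top (array([0.695048  , 0.06600546, 0.08591881]), np.float64(0.1041436493396759))
side (array([0.69696141, 0.06367984, 0.08659329]), np.float64(0.16375882923603058))
```

View pics/ov_top.png

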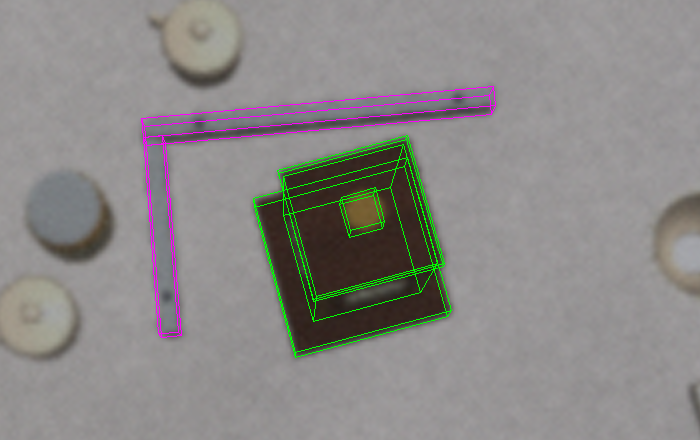

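View pics/ov_side.png

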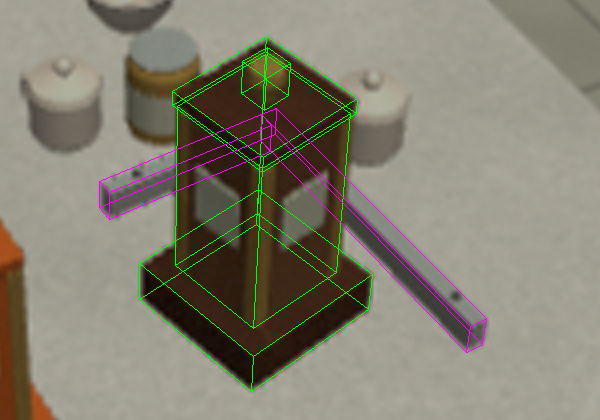

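The overlays fit well: the dark chest with the brass knob at side (267,185) is the target, yaw about 15° against a fence at 5°. Next I check the gripper's shape for clearance to the set-back body.

```bash
python3 - <<'E'
from h import *
im=viewer.snapshot("wrist");cv2.imwrite("pics/w0.png",im[:,:,::-1])
c=par("wrist");T=c["world_to_cam"];s=r.get_state()
print(s["clock"],s["tool_pos"],"cam",-T[:3,:3].T@T[:3,3])
from scipy.spatial.transform import Rotation as R
q=R.from_quat(s["eef_rot"]);print(q.as_matrix())
print("cam in tool",q.inv().apply(-T[:3,:3].T@T[:3,3]-s["tool_pos"]))
a=cv2.imread("pics/side0.png")[40:140,100:200];b=cv2.imread("pics/top0.png")[290:400,0:130]
a=cv2.resize(a,(400,400),interpolation=cv2.INTER_CUBIC);b=cv2.resize(b,(400,400*110//130),interpolation=cv2.INTER_CUBIC)
o=np.zeros((400,800,3),np.uint8);o[:,:400]=a;o[:b.shape[0],400:]=b;cv2.imwrite("pics/grip.png",o)
E
```

```text
0.75 [0.22354447 0.58368306 0.25275115] cam [0.16142286 0.60790911 0.38585507]
[[-9.33842238e-01  3.57685160e-01  3.65680553e-05]
 [ 3.57685162e-01  9.33842233e-01  9.07557073e-05]
 [-1.68682474e-06  9.78313636e-05 -9.99999995e-01]]
cam in tool [ 0.06667686  0.00041635 -0.13310399]
```

View pics/w0.png

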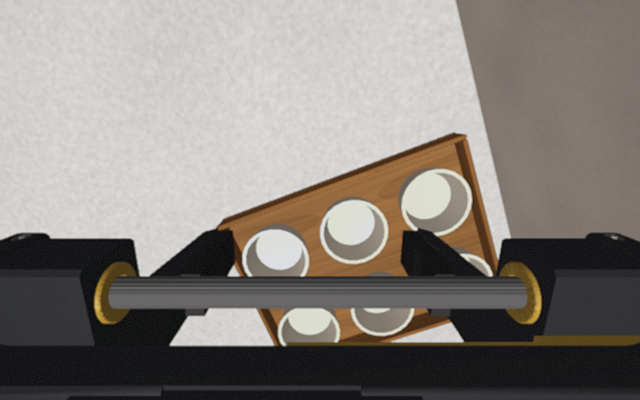

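View pics/grip.png

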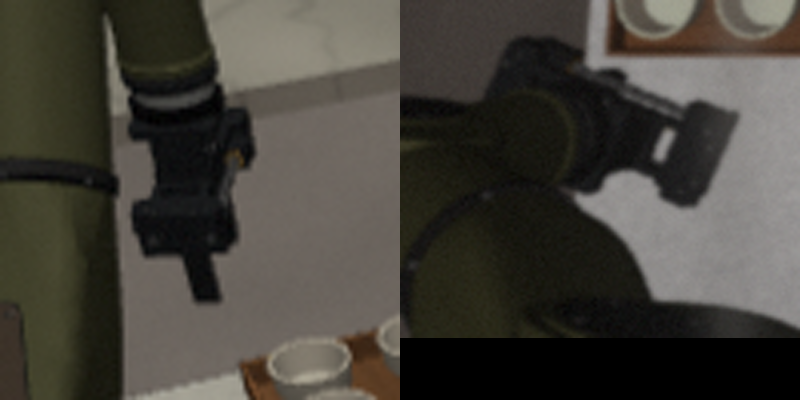

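```bash
python3 - <<'E'
from h import *
from scipy.spatial.transform import Rotation as R
s=r.get_state();q=R.from_quat(s["eef_rot"])
im=cv2.imread("pics/w0.png");im=cv2.resize(im,(800,500))
def d(P,col):
    p=proj(q.apply(P)+s["tool_pos"],"wrist")*1.25
    print(p.round().tolist()); cv2.polylines(im,[p.astype(int)],True,col,1)
for sy in(1,-1):
    d(np.array([[.009,sy*.044,.014],[.009,sy*.0615,.014],[-.009,sy*.0615,.014],[-.009,sy*.044,.014]]),(0,0,255))
    d(np.array([[.009,sy*.044,-.05],[.009,sy*.0615,-.05],[-.009,sy*.0615,-.05],[-.009,sy*.044,-.05]]),(0,255,255))
d(np.array([[.0375,-.0935,-.05],[.0375,.0935,-.05],[-.0375,.0935,-.05],[-.0375,-.0935,-.05]]),(0,255,0))
cv2.imwrite("pics/w0b.png",im)
E
```

```text
[[501.0, 288.0], [543.0, 288.0], [538.0, 327.0], [498.0, 327.0]]
[[568.0, 381.0], [637.0, 381.0], [626.0, 440.0], [560.0, 440.0]]
[[291.0, 288.0], [249.0, 288.0], [253.0, 327.0], [294.0, 327.0]]
[[222.0, 381.0], [153.0, 381.0], [164.0, 440.0], [230.0, 440.0]]
[[-4.0, 274.0], [794.0, 274.0], [722.0, 522.0], [68.0, 523.0]]
```

View pics/w0b.png

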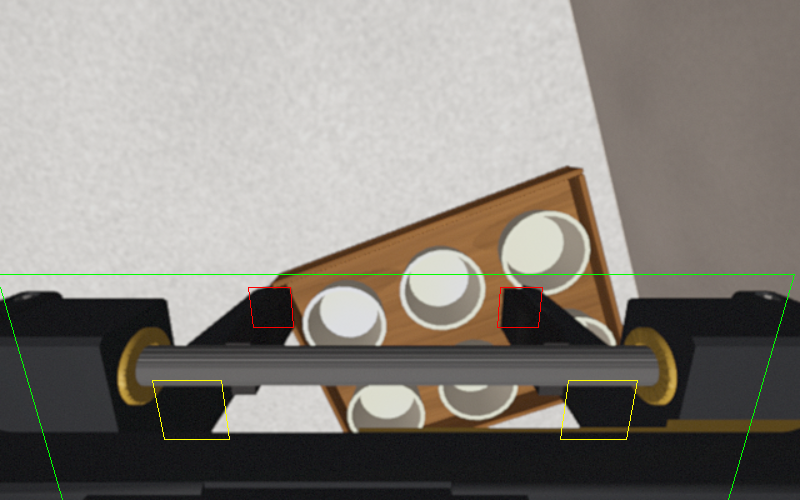

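```bash
python3 - <<'E'
from h import *
from scipy.spatial.transform import Rotation as R
s=r.get_state();q=R.from_quat(s["eef_rot"])
o=np.zeros((480,800,3),np.uint8)
for k,(cam,x0,y0,w,h) in enumerate([("side",105,40,80,96),("top",30,285,80,96)]):
    im=cv2.imread(f"pics/{cam}0.png")[y0:y0+h,x0:x0+w];im=cv2.resize(im,(400,480),interpolation=cv2.INTER_CUBIC)
    im=cv2.convertScaleAbs(im,alpha=2.2,beta=10)
    def L(a,b,col):
        p=(proj(q.apply(np.array([a,b]))+s["tool_pos"],cam)+.5-[x0,y0])*5
        p=p.astype(int);cv2.line(im,tuple(map(int,p[0])),tuple(map(int,p[1])),col,1)
    L([0,0,0],[.08,0,0],(0,0,255));L([0,0,0],[0,.08,0],(0,255,0))
    for z in(-.05,):
        c=[[.0375,-.0935,z],[.0375,.0935,z],[-.0375,.0935,z],[-.0375,-.0935,z]]
        for i in range(4):L(c[i],c[(i+1)%4],(255,255,0))
    for sy in(1,-1): 
        for x in(-.009,.009): L([x,sy*.044,.014],[x,sy*.044,-.05],(255,0,255))
    L([.067,0,-.133],[.067,0,-.10],(0,165,255))
    o[:,k*400:k*400+400]=im
cv2.imwrite("pics/grip2.png",o)
E
```

```text
(no output)
```

View pics/grip2.png

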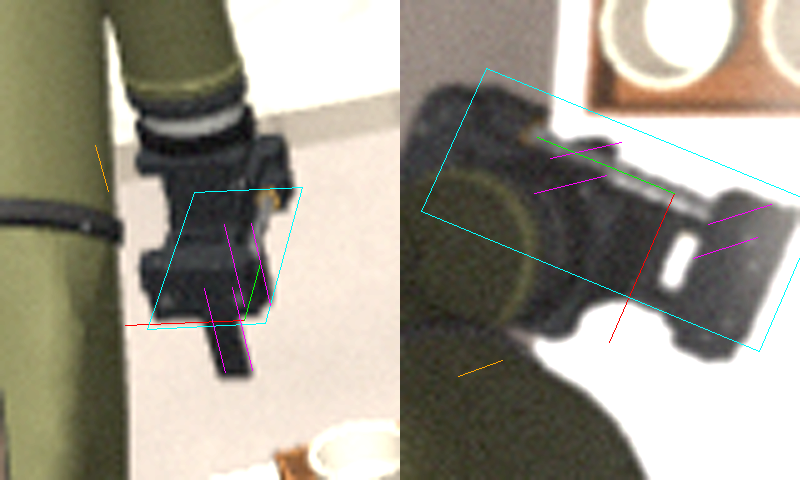

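```bash
cat >> h.py <<'E'
from scipy.spatial.transform import Rotation as R
FEP=np.array([.6955,.0655,np.radians(5.05)])
def f2w(x,y): return place([[x,y,0]],*FEP)[0][:2]
def w2f(p):
    d=np.array(p[:2])-FEP[:2];c,s=np.cos(FEP[2]),np.sin(FEP[2]);return np.array([c*d[0]+s*d[1],-s*d[0]+c*d[1]])
def goto(xf,yf,z,relyaw,st=None):
    "tool shift (cm) and turn to get TCP to fence-frame xf,yf (m), height z, tool x at relyaw deg from fence x"
    s=st or r.get_state();q=R.from_quat(s["eef_rot"]).as_matrix()
    w=np.r_[f2w(xf,yf),z];sh=q.T@(w-s["tool_pos"])*100
    a=np.degrees(np.arctan2(q[1,0],q[0,0]));t=-(relyaw+np.degrees(FEP[2])-a);t=(t+180)%360-180
    print("at F",(w2f(s["tool_pos"])*1000).round(1),"z",s["tool_pos"][2].round(4),"relyaw",round(a-np.degrees(FEP[2]),2),"target",w.round(4),"shift cm",sh.round(2),"turn",round(t,2))
E
python3 - <<'E'
from h import *
for n,uv,z in[("cup_a",(300,140),.06),("tin",(266,183),.085),("cup_b",(259,210),.07),("bowl_b",(426,190),.03),("timer",(433,232),.02),("orange knob",(351,283),.24),("spoon tip",(277,256),.01)]:
    p=unproj(uv,z,"top");print(n,p.round(3),(w2f(p)*1000).round())
print("chest F",w2f([.5958,-.0858]))
goto(-.112,-.245,.33,90)
goto(-.112,-.245,.024,90)
E
```

```text
cup_a [0.765 0.033 0.06 ] [ 66. -39.]
tin [0.622 0.136 0.085] [-67.  77.]
cup_b [0.54  0.159 0.07 ] [-147.  107.]
bowl_b [ 0.607 -0.369  0.03 ] [-126. -425.]
timer [ 0.474 -0.388  0.02 ] [-261. -433.]
orange knob [ 0.327 -0.112  0.24 ] [-383. -145.]
spoon tip [0.399 0.107 0.01 ] [-292.   68.]
chest F [-0.11263118 -0.1419366 ]
at F [-424.5  557.7] z 0.2528 relyaw 153.99 target [ 0.6055 -0.1884  0.33  ] shift cm [-63.29 -58.44  -7.73] turn 63.99
at F [-424.5  557.7] z 0.2528 relyaw 153.99 target [ 0.6055 -0.1884  0.024 ] shift cm [-63.29 -58.44  22.87] turn 63.99
```

```bash
python3 -m inch '[[0,[0,0,-4],0],[0,[0,0,-8],0],[0,[-2,-2,-8],4],[0,[-5,-5,-8],8],[0,[-9,-8,-8],12],[0,[-13,-12,-8],16],[0,[-17,-16,-8],20],[0,[-21,-19,-8],24],[0,[-25,-23,-8],28],[0,[-29,-27,-8],32],[0,[-33,-30,-8],36],[0,[-37,-34,-8],40],[0,[-41,-38,-8],44],[0,[-45,-42,-8],48],[0,[-49,-45,-8],52],[0,[-53,-49,-8],56],[0,[-57,-53,-8],60],[0,[-60,-56,-8],62],[0,[-63.3,-58.4,-8],64],[0,[-63.3,-58.4,-8],64]]'
```

```text
clock: 2.75
tool_pos: [0.6064, -0.1911, 0.3328]
eef_rot: [0.676, 0.737, -0.0, 0.0]
contact_force: [0.9, 0.5, 0.6]
opening: 1.001
```

```bash
python3 - <<'E'
from h import *
print(r.get_state()["q"].round(2))
goto(-.112,-.245,.33,90);goto(-.112,-.245,.024,90)
im=viewer.snapshot("side");cv2.imwrite("pics/s1.png",im[:,:,::-1])
E
```

```text
[ 0.15  0.63  0.15  1.44 -0.1   1.09  0.41]
at F [-111.3 -247.8] z 0.3328 relyaw 89.86 target [ 0.6055 -0.1884  0.33  ] shift cm [ 0.28 -0.07  0.28] turn -0.14
at F [-111.3 -247.8] z 0.3328 relyaw 89.86 target [ 0.6055 -0.1884  0.024 ] shift cm [ 0.3  -0.08 30.88] turn -0.14
```

View pics/s1.png

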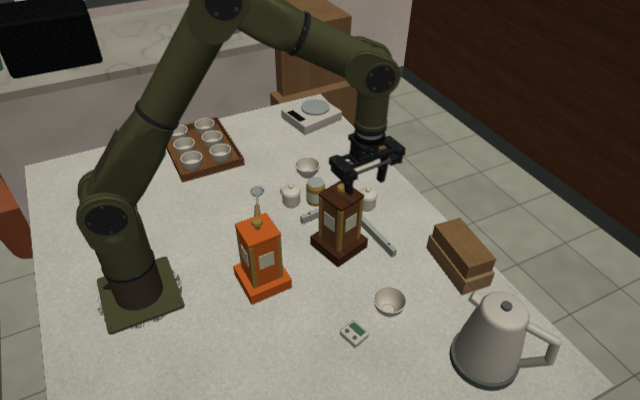

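The gripper is above and right of the chest near (365,160), with the forearm well above both chests. Descending behind the -y face.

```bash
python3 -m inch '[[0,[0,0,3],0],[0,[0,0,6],0],[0,[0,0,9],0],[0,[0,0,12],0],[0,[0,0,15],0],[0,[0,0,18],0],[0,[0,0,21],0],[0,[0,0,24],0],[0,[0,0,26],0],[0,[0,0,28],0],[0,[0,0,29.5],0],[0,[0,0,30.5],0],[0,[0,0,30.8],0],[0,[0,0,30.8],0]]'; python3 - <<'E'
from h import *
goto(-.112,-.245,.024,90)
im=viewer.snapshot("side");cv2.imwrite("pics/s2.png",cv2.resize(im[130:300,240:460,::-1],(770,595),interpolation=cv2.INTER_CUBIC))
E
```

```text
clock: 4.2
tool_pos: [0.6059, -0.1881, 0.0248]
eef_rot: [0.675, 0.738, 0.0, 0.0]
contact_force: [-0.1, 0.5, 0.1]
opening: 1.002
at F [-111.6 -244.7] z 0.0248 relyaw 90.0 target [ 0.6055 -0.1884  0.024 ] shift cm [-0.03 -0.04  0.08] turn -0.0
```

View pics/s2.png

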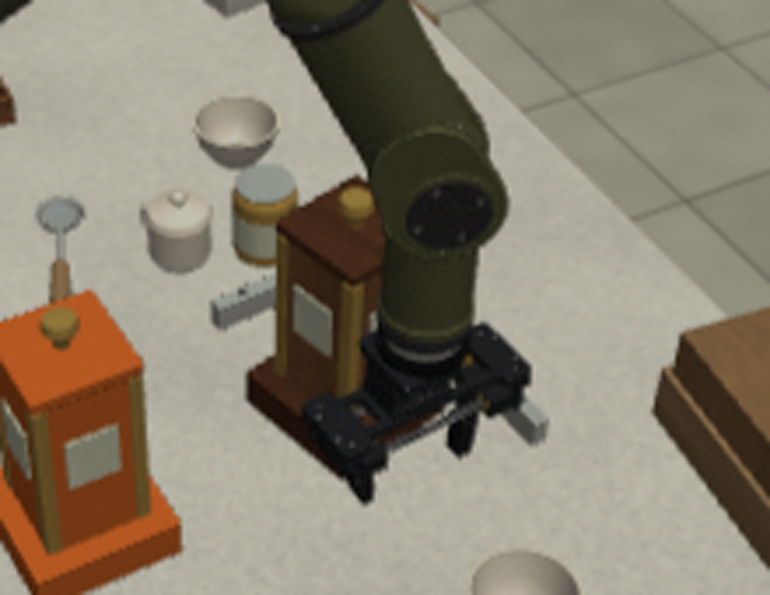

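```bash
python3 - <<'E'
from h import *
xy=[.6064,-.1911]
for h in(0,.05,.08,.1,.12,.14,.16,.18,.2,.22,.25,.28,.3):
    print(h,proj([[*xy,.3328+h]],"side")[0].round(1), proj([[xy[0]+.04,xy[1]+.02,.3328+h]],"side")[0].round(1))
im=cv2.imread("pics/s1.png")[20:200,310:430];im=cv2.resize(im,(533,800),interpolation=cv2.INTER_CUBIC)
im=cv2.resize(im[:, :],(400,600));im=cv2.convertScaleAbs(im,alpha=1.8)
for h in np.arange(0,.32,.02):
    p=(proj([[*xy,.3328+h]],"side")[0]-[310,20])*400/120
    cv2.circle(im,tuple(map(int,p)),2,(0,0,255),-1);cv2.putText(im,f"{h*1000:.0f}",(int(p[0])+4,int(p[1])),0,.35,(0,255,255),1)
cv2.imwrite("pics/s1c.png",im)
E
```

```text
0 [365.6 182.2] [374.7 173.5]
0.05 [367.1 166.7] [376.4 158.2]
0.08 [368. 157.] [377.5 148.6]
0.1 [368.6 150.4] [378.2 142. ]
0.12 [369.2 143.6] [378.9 135.2]
0.14 [369.9 136.6] [379.7 128.4]
0.16 [370.6 129.5] [380.5 121.3]
0.18 [371.3 122.2] [381.2 114.1]
0.2 [372.  114.8] [382.  106.8]
0.22 [372.7 107.2] [382.9  99.2]
0.25 [373.8  95.4] [384.1  87.6]
0.28 [375.   83.1] [385.5  75.5]
0.3 [375.8  74.7] [386.4  67.2]
```

View pics/s1c.png

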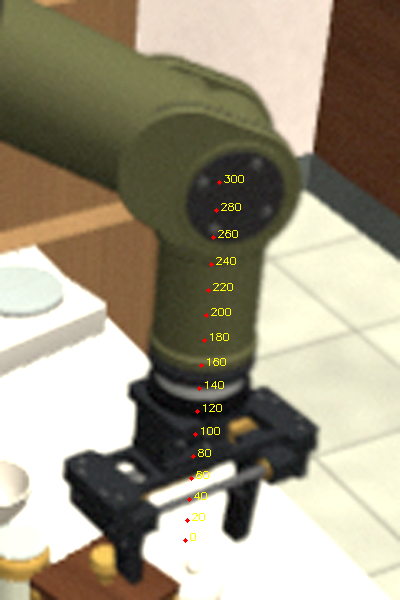

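Looking at the side crop, the wrist cylinder (radius about 43 mm, from about 145 mm above the TCP) would hit the lid in a square face push. Pushing the base's near corner with one open finger at about 45°, wrist off to the side, clears body, lid and knob. The fence then squares the chest. I'll go up and around to that corner.

```bash
python3 - <<'E'
from h import *
c=w2f([.5958,-.0858]);a=np.radians(10.1)
cor=c+np.array([[np.cos(a),-np.sin(a)],[np.sin(a),np.cos(a)]])@[-.064,-.064];print("corner F",cor)
# check lid/cylinder/orange clearances at approach
goto(-.221,-.202,.33,52);goto(-.221,-.202,.022,52)
E
```

```text
corner F [-0.16441591 -0.21616827]
at F [-111.2 -244.9] z 0.0252 relyaw 89.99 target [ 0.4931 -0.1552  0.33  ] shift cm [  4.28 -10.95 -30.49] turn 37.99
at F [-111.2 -244.9] z 0.0252 relyaw 89.99 target [ 0.4931 -0.1552  0.022 ] shift cm [  4.28 -10.98   0.31] turn 37.99
```

```bash
python3 -m inch '[[0,[0,0,-4],0],[0,[0,0,-9],0],[0,[0,0,-14],0],[0,[0,0,-19],0],[0,[0,0,-24],0],[0,[0,0,-28],0],[0,[0,-2,-30],6],[0,[1,-4,-30],14],[0,[2,-6.5,-30],22],[0,[3,-9,-30],30],[0,[4.3,-11,-30],38],[0,[4.3,-11,-30],38],[0,[4.3,-11,-26],38],[0,[4.3,-11,-22],38],[0,[4.3,-11,-20],38],[0,[4.3,-11,-20],38]]'
python3 - <<'E'
from h import *
goto(-.221,-.202,.022,52)
im=viewer.snapshot("top");cv2.imwrite("pics/t3.png",cv2.resize(im[120:320,240:440,::-1],(600,600),interpolation=cv2.INTER_CUBIC))
im=viewer.snapshot("side");cv2.imwrite("pics/s3.png",cv2.resize(im[100:320,200:440,::-1],(650,595),interpolation=cv2.INTER_CUBIC))
E
```

```text
clock: 5.85
tool_pos: [0.492, -0.1546, 0.2228]
eef_rot: [0.878, 0.479, -0.001, -0.001]
contact_force: [-0.3, 0.1, 0.8]
opening: 0.997
at F [-222.1 -201.4] z 0.2228 relyaw 52.14 target [ 0.4931 -0.1552  0.022 ] shift cm [ 0.03  0.2  20.08] turn 0.14
```

View pics/t3.png

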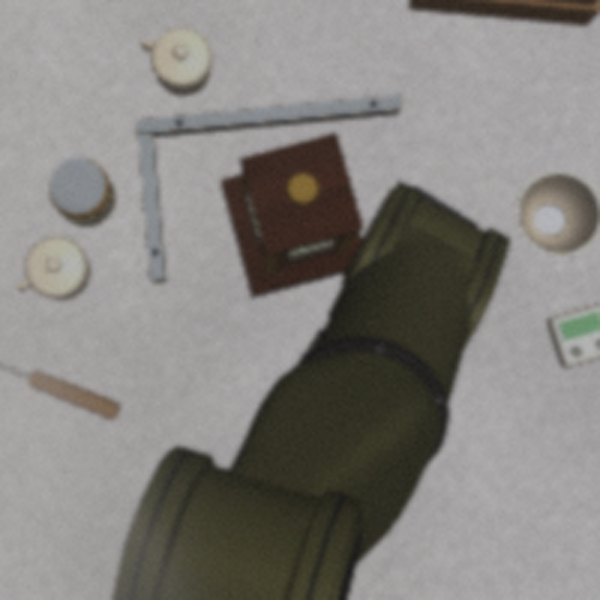

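View pics/s3.png

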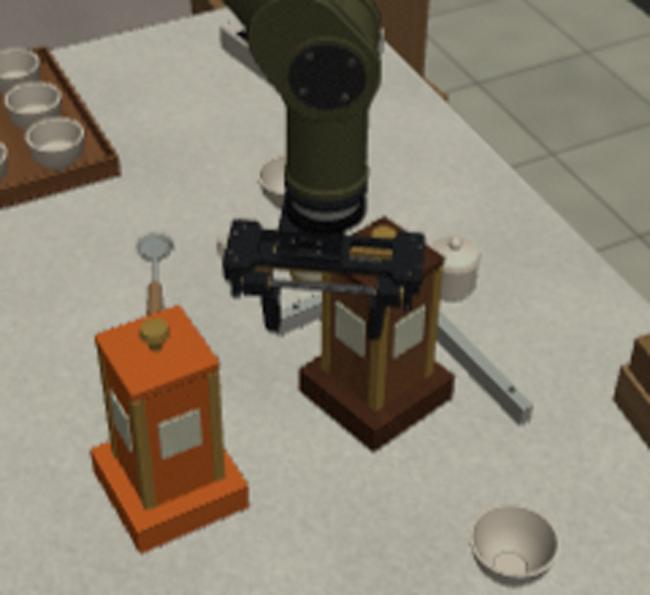

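```bash
python3 -m inch '[[0,[0,0,3],0],[0,[0,0,7],0],[0,[0,0,11],0],[0,[0,0,14],0],[0,[0,0,17],0],[0,[0,0,19],0],[0,[0,0,19.9],0],[0,[0,0,20.1],0],[0,[0,0,20.1],0]]'
cat >> h.py <<'E'
def look(c0,cams=("top","side"),p=True,tag=None):
    st=r.get_state();mk={};ims={}
    for cam in cams:
        ims[cam]=viewer.snapshot(cam);cen=proj([[c0[0],c0[1],.08]],cam)[0]
        for d in viewer.outline_of(cam,"chest")[:4]:
            b=d["bbox"];c=np.array([b[0]+b[2]/2,b[1]+b[3]/2])
            if np.linalg.norm(c-cen)<25 and d["p"]>.25: mk.setdefault(cam,d["pixels"].astype(np.float32))
    ig={}
    for cam in mk: # ignore arm: dark-greenish/black pixels that are not chest, judged by not mask and dark
        h=cv2.cvtColor(ims[cam],cv2.COLOR_RGB2HSV)
        arm=((h[:,:,2]<75)&(mk[cam]<.5)); ig[cam]=cv2.dilate(arm.astype(np.uint8),np.ones((3,3)))>0
    out,e=fit(CH,mk,c0,ig,n=2)
    f=w2f(out);rel=np.degrees(out[2]-FEP[2]);a=np.radians(rel)
    cor=f+np.array([[np.cos(a),-np.sin(a)],[np.sin(a),np.cos(a)]])@[-.064,-.064]
    print(list(mk),"chest W",out.round(4).tolist(),"F mm",(f*1000).round(1),"relyaw",rel.round(2),"err",round(e,3),"corner",(cor*1000).round(1))
    for k in mk: 
        o,e=fit(CH,{k:mk[k]},out,ig,n=1);print("  ",k,(w2f(o)*1000).round(1),np.degrees(o[2]-FEP[2]).round(2),round(e,3))
    # tool / finger front centre
    q=R.from_quat(st["eef_rot"]).as_matrix()
    fc=w2f(st["tool_pos"]+q@[.009,.053,0]);u=q[:2,0];rel_c=q.T@np.r_[f2w(*cor)-st["tool_pos"][:2],0]
    print("tool F",(w2f(st["tool_pos"])*1000).round(1),"z",st["tool_pos"][2].round(4),"yaw",np.degrees(np.arctan2(u[1],u[0])-FEP[2]).round(1),"corner in tool mm",(rel_c*1000).round(1),"F",st["contact_force"].round(1),"t",st["clock"])
    if tag:
        for k in ims: 
            o=overlay(ims[k],[(CH,out,(0,255,0)),(FE,FEP,(255,0,255))],k)
            x,y=(proj([[out[0],out[1],.1]],k)[0]*4).astype(int)
            cv2.imwrite(f"pics/{k}_{tag}.png",o[max(0,y-290):y+290,max(0,x-390):x+390])
    return out
E
python3 - <<'E'
from h import *
look([.5958,-.0858,.265],tag="a")
E
```

```text
clock: 6.85
tool_pos: [0.4936, -0.1553, 0.0247]
eef_rot: [0.879, 0.478, 0.001, 0.001]
contact_force: [-0.0, 0.6, 0.8]
opening: 0.995
['side'] chest W [0.5966, -0.089, 0.2553] F mm [-112.1 -145.2] relyaw 9.58 err 0.027 corner [-164.6 -219. ]
   side [-112.1 -145.2] 9.58 0.027
tool F [-220.5 -202.2] z 0.0247 yaw 52.0 corner in tool mm [21.2 54.4  0.1] F [-0.   0.6  0.8] t 6.85
```

```bash
python3 -c "
import cv2,numpy as np
a=cv2.imread('pics/top_a.png');b=cv2.imread('pics/side_a.png')
cv2.imwrite('pics/both_a.png',np.hstack([cv2.resize(x,(400,300)) if 0 else x[100:480,190:590] for x in(a,b)]))"
```

```text
(no output)
```

View pics/both_a.png

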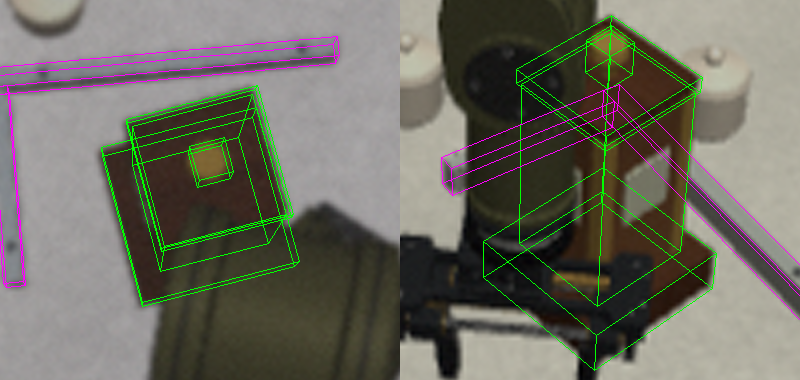

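```bash
python3 -m inch '[[0,[0.3,0,0],0],[0,[0.6,0,0],0],[0,[0.9,0,0.1],0],[0,[1.2,0,0.1],0],[0,[1.5,-0.1,0.1],0],[0,[1.8,-0.2,0.1],0],[0,[2.1,-0.3,0.1],0],[0,[2.4,-0.4,0.1],0],[0,[2.7,-0.5,0.1],0],[0,[2.7,-0.5,0.1],0]]'
sed -i 's/d\["p"\]>.25/d["p"]>.1/' h.py
python3 - <<'E'
from h import *
look([.603,-.075,.25],tag="b")
import cv2,numpy as np
a=cv2.imread('pics/top_b.png');b=cv2.imread('pics/side_b.png')
cv2.imwrite('pics/both_b.png',np.hstack([x[100:480,190:590] for x in(a,b)]))
E
```

```text
clock: 8.05
tool_pos: [0.5001, -0.1351, 0.0226]
eef_rot: [0.881, 0.474, -0.003, 0.002]
contact_force: [-4.2, -10.1, 0.6]
opening: 1.004
['top', 'side'] chest W [0.5971, -0.0802, 0.2476] F mm [-110.9 -136.5] relyaw 9.14 err 0.085 corner [-163.9 -209.8]
   top [-112.  -135.5] 7.77 0.036
   side [-109. -138.] 9.36 0.035
tool F [-212.3 -182.6] z 0.0226 yaw 51.5 corner in tool mm [ 8.8 54.8 -0. ] F [ -4.2 -10.1   0.6] t 8.05
```

View pics/both_b.png

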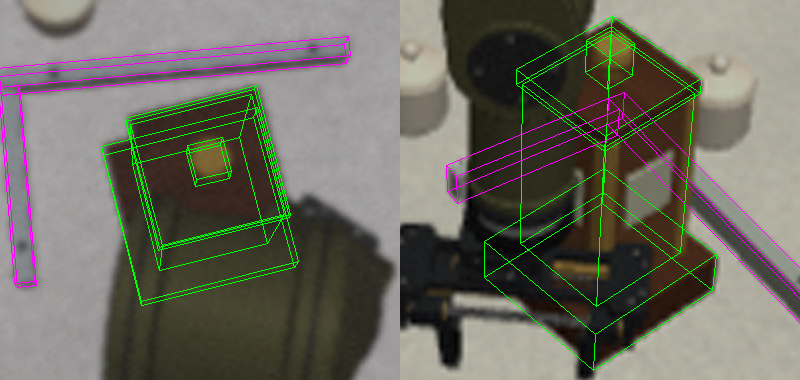

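```bash
python3 -m inch '[[0,[0.3,-0.1,0],0],[0,[0.6,-0.2,0],0],[0,[0.9,-0.25,0],0],[0,[1.2,-0.3,0],0],[0,[1.5,-0.4,0],0],[0,[1.9,-0.5,0],0],[0,[1.9,-0.5,0],0]]'
python3 - <<'E'
from h import *
look([.603,-.065,.22],tag="c")
E
```

```text
clock: 8.95
tool_pos: [0.5054, -0.1167, 0.0227]
eef_rot: [0.881, 0.473, -0.004, 0.002]
contact_force: [-6.1, -10.5, 1.0]
opening: 1.0
['top', 'side'] chest W [0.6065, -0.0645, 0.1791] F mm [-100.1 -121.6] relyaw 5.21 err 0.061 corner [-158.  -191.2]
   top [-100.7 -120.7] 5.14 0.021
   side [ -99.4 -122.2] 5.33 0.032
tool F [-205.4 -164.8] z 0.0227 yaw 51.4 corner in tool mm [ 8.9 53.5 -0.1] F [ -6.1 -10.5   1. ] t 8.95
```

```bash
python3 -m inch '[[0,[0.3,0,0],0],[0,[0.6,0,0],0],[0,[0.9,-0.1,0],0],[0,[1.2,-0.1,0],0],[0,[1.5,-0.1,0],0],[0,[1.8,-0.1,0],0],[0,[2.1,-0.1,0],0],[0,[2.1,-0.1,0],0]]'
python3 - <<'E'
from h import *
look([.618,-.048,.17],tag="d")
E
```

```text
clock: 9.95
tool_pos: [0.515, -0.0994, 0.0227]
eef_rot: [0.881, 0.473, -0.005, 0.002]
contact_force: [-8.3, -11.6, 3.6]
opening: 0.998
['top', 'side'] chest W [0.6179, -0.0484, 0.2039] F mm [ -87.3 -106.6] relyaw 6.63 err 0.065 corner [-143.5 -177.6]
   top [ -87.5 -106.1] 6.97 0.024
   side [ -86.1 -108.2] 3.04 0.023
tool F [-194.3 -148.4] z 0.0227 yaw 51.4 corner in tool mm [ 8.9 57.9 -0.2] F [ -8.3 -11.6   3.6] t 9.95
```

```bash
python3 -m inch '[[0,[0.3,-0.1,0],0],[0,[0.6,-0.2,0],0],[0,[0.9,-0.25,0],0],[0,[1.2,-0.3,0],0],[0,[1.5,-0.4,0],0],[0,[1.9,-0.5,0],0],[0,[1.9,-0.5,0],0]]'
python3 - <<'E'
from h import *
look([.626,-.032,.17],tag="e")
import cv2,numpy as np
a=cv2.imread('pics/top_e.png');b=cv2.imread('pics/side_e.png')
cv2.imwrite('pics/both_e.png',np.hstack([x[100:480,190:590] for x in(a,b)]))
E
```

```text
clock: 10.85
tool_pos: [0.5215, -0.0805, 0.0227]
eef_rot: [0.881, 0.473, -0.005, 0.002]
contact_force: [-7.0, -12.8, 3.9]
opening: 1.002
['top', 'side'] chest W [0.6276, -0.0318, 0.15] F mm [-76.2 -90.9] relyaw 3.54 err 0.061 corner [-136.1 -158.8]
   top [-76.7 -90.5] 3.22 0.026
   side [-75.9 -92.3] 2.45 0.03
tool F [-186.2 -130.1] z 0.0227 yaw 51.4 corner in tool mm [ 8.9 57.  -0.1] F [ -7.  -12.8   3.9] t 10.85
```

View pics/both_e.png

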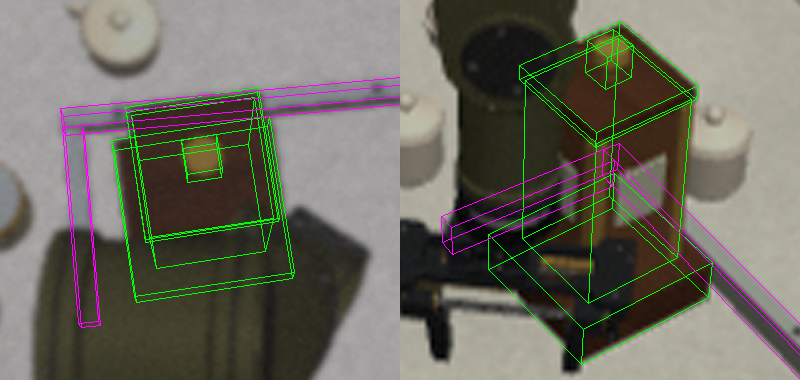

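```bash
python3 -m inch '[[0,[-0.7,0,0],0],[0,[-1.5,0,0],0],[0,[-2.2,0,0],0],[0,[-2.2,0,0],0],[0,[-2.2,0,0],0]]'
python3 - <<'E'
from h import *
goto(-.1887,-.1482,.021,60)
look([.6276,-.0318,.14],tag="f")
E
```

```text
clock: 11.55
tool_pos: [0.5141, -0.0921, 0.0227]
eef_rot: [0.879, 0.478, 0.0, -0.0]
contact_force: [-0.1, -0.2, -0.3]
opening: 1.001
at F [-194.6 -141. ] z 0.0227 relyaw 52.01 target [ 0.5206 -0.0987  0.021 ] shift cm [-0.21  0.91  0.17] turn -7.99
['side'] chest W [0.6279, -0.0332, 0.1315] F mm [-76.1 -92.4] relyaw 2.48 err 0.029 corner [-137.2 -159.1]
   side [-76.1 -92.4] 2.48 0.029
tool F [-194.6 -141. ] z 0.0227 yaw 52.0 corner in tool mm [21.  56.3  0. ] F [-0.1 -0.2 -0.3] t 11.55
```

```bash
python3 -m inch '[[0,[-0.2,0.5,0],-4],[0,[-0.2,0.9,0],-8],[0,[-0.2,0.9,0],-8]]'; python3 -m inch '[[0,[0.4,0,0],0],[0,[0.8,0,0],0],[0,[1.1,0,0],0],[0,[1.4,-0.1,0],0],[0,[1.7,-0.2,0],0],[0,[2.0,-0.3,0],0],[0,[2.3,-0.4,0],0],[0,[2.3,-0.4,0],0]]'
python3 - <<'E'
from h import *
look([.63,-.02,.12],tag="g")
E
```

```text
clock: 12.05
tool_pos: [0.521, -0.0992, 0.0227]
eef_rot: [0.843, 0.538, 0.0, 0.0]
contact_force: [-0.3, -0.1, -0.0]
opening: 1.002
clock: 12.85
tool_pos: [0.5231, -0.0822, 0.0227]
eef_rot: [0.846, 0.534, -0.004, 0.002]
contact_force: [-5.6, -10.7, 1.8]
opening: 0.999
['top', 'side'] chest W [0.6298, -0.0262, 0.0771] F mm [-73.5 -85.6] relyaw -0.63 err 0.059 corner [-138.2 -148.9]
   top [-74.5 -84.8] -0.85 0.019
   side [-72.5 -87.4] -1.46 0.029
tool F [-184.7 -131.9] z 0.0227 yaw 59.5 corner in tool mm [ 9.  48.7 -0.1] F [ -5.6 -10.7   1.8] t 12.85
```

```bash
python3 -m inch '[[0,[0.3,0.1,0],0],[0,[0.6,0.2,0],0],[0,[0.9,0.25,0],0],[0,[1.2,0.3,0],0],[0,[1.4,0.3,0],0],[0,[1.4,0.3,0],0]]'
python3 - <<'E'
from h import *
look([.638,-.016,.08],tag="h")
E
```

```text
clock: 13.65
tool_pos: [0.5293, -0.072, 0.0226]
eef_rot: [0.846, 0.533, -0.006, 0.001]
contact_force: [-9.4, -12.4, 4.0]
opening: 0.999
['top', 'side'] chest W [0.6357, -0.0178, 0.077] F mm [-66.9 -77.7] relyaw -0.64 err 0.071 corner [-131.6 -141. ]
   top [-68.  -76.9] -1.62 0.021
   side [-66.9 -77.7] -0.64 0.046
tool F [-177.6 -122.4] z 0.0226 yaw 59.4 corner in tool mm [ 7.4 49.1 -0.3] F [ -9.4 -12.4   4. ] t 13.65
```

```bash
python3 -m inch '[[0,[0.3,-0.1,0],0],[0,[0.5,-0.1,0],0],[0,[0.8,-0.2,0],0],[0,[1.0,-0.3,0],0],[0,[1.2,-0.3,0],0],[0,[1.2,-0.3,0],0]]'
python3 - <<'E'
from h import *
look([.638,-.008,.08],tag="i")
import cv2,numpy as np
a=cv2.imread('pics/top_i.png');b=cv2.imread('pics/side_i.png')
cv2.imwrite('pics/both_i.png',np.hstack([x[100:480,190:590] for x in(a,b)]))
E
```

```text
clock: 14.45
tool_pos: [0.5285, -0.0699, 0.0227]
eef_rot: [0.85, 0.527, -0.01, 0.005]
contact_force: [-14.9, -30.0, 4.6]
opening: 1.002
['top', 'side'] chest W [0.6348, -0.0179, 0.0743] F mm [-67.8 -77.8] relyaw -0.79 err 0.066 corner [-132.7 -140.9]
   top [-68.4 -76.4] -2.47 0.022
   side [-67.3 -80.5] -1.2 0.03
tool F [-178.2 -120.2] z 0.0227 yaw 58.6 corner in tool mm [ 6.1 49.7 -0.3] F [-14.9 -30.    4.6] t 14.45
```

View pics/both_i.png

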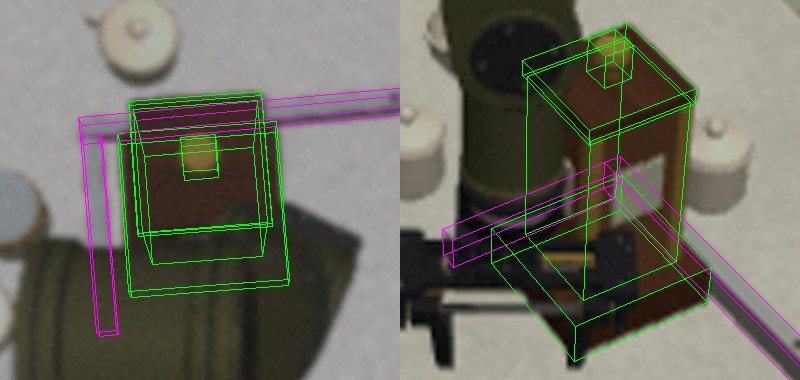

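Force rose to 33 N with no further sliding. Contact at the (+,+) corner on the back rail plus a steep push direction jams it, about 13 mm off the side rail. I'll back off and push along about 45° instead.

```bash
python3 -m inch '[[0,[-1.0,0.2,0],0],[0,[-2.0,0.3,0],0],[0,[-2.6,0.3,0],0],[0,[-2.6,0.3,0],0],[0,[-2.6,0.3,0],0]]'
python3 - <<'E'
from h import *
look([.6355,-.017,.07],tag="j")
goto(-.1828,-.1173,.021,47)
E
```

```text
clock: 15.15
tool_pos: [0.5298, -0.0763, 0.0227]
eef_rot: [0.843, 0.538, 0.001, -0.0]
contact_force: [0.1, 0.9, -0.2]
opening: 0.998
['top', 'side'] chest W [0.6362, -0.0182, 0.0926] F mm [-66.5 -78.1] relyaw 0.26 err 0.062 corner [-130.2 -142.4]
   top [-67.  -77.1] -1.56 0.028
   side [-66.4 -79.6] -0.12 0.031
tool F [-177.5 -126.7] z 0.0227 yaw 60.1 corner in tool mm [10.  48.9  0. ] F [ 0.1  0.9 -0.2] t 15.15
at F [-177.9 -127.1] z 0.0227 relyaw 60.07 target [ 0.5237 -0.0674  0.021 ] shift cm [ 0.61 -0.92  0.17] turn 13.07
```

```bash
python3 -m inch '[[0,[-1.0,0,0],0],[0,[-0.8,-0.5,0],6],[0,[-0.3,-0.9,0],13],[0,[0.5,-1,0],13],[0,[0.5,-1,0],13]]'; python3 - <<'E'
from h import *
look([.6362,-.018,.08])
E
```

```text
clock: 15.85
tool_pos: [0.5226, -0.0678, 0.0227]
eef_rot: [0.898, 0.441, 0.0, -0.0]
contact_force: [-0.6, -0.1, -0.2]
opening: 0.999
['top', 'side'] chest W [0.6352, -0.0176, 0.0555] F mm [-67.3 -77.5] relyaw -1.87 err 0.062 corner [-133.4 -139.4]
   top [-67.2 -76.4] -4.09 0.027
   side [-67.3 -78.6] -1.48 0.026
tool F [-184.  -117.5] z 0.0227 yaw 47.3 corner in tool mm [18.3 52.   0. ] F [-0.6 -0.1 -0.2] t 15.85
```

```bash
python3 -m inch '[[0,[0.4,0,0],0],[0,[0.8,0,0],0],[0,[1.1,0,0],0],[0,[1.4,0,0],0],[0,[1.7,0,0],0],[0,[2.0,0,0],0],[0,[2.3,0,0],0],[0,[2.3,0,0],0]]'; python3 - <<'E'
from h import *
look([.6362,-.014,.08],tag="k")
E
```

```text
clock: 16.85
tool_pos: [0.5298, -0.0591, 0.0228]
eef_rot: [0.901, 0.433, -0.006, 0.002]
contact_force: [-11.1, -13.8, 6.5]
opening: 1.0
['top', 'side'] chest W [0.6345, -0.0174, 0.0652] F mm [-68.  -77.2] relyaw -1.31 err 0.069 corner [-133.5 -139.7]
   top [-68.2 -76.3] -1.91 0.025
   side [-66.9 -79.9] -3.08 0.028
tool F [-176.  -109.6] z 0.0228 yaw 46.3 corner in tool mm [ 7.6 51.6 -0.2] F [-11.1 -13.8   6.5] t 16.85
```

```bash
python3 -m inch '[[0,[0.3,0,0],0],[0,[0.6,-0.1,0],0],[0,[0.9,-0.2,0],0],[0,[1.1,-0.2,0],0],[0,[1.1,-0.2,0],0]]'; python3 - <<'E'
from h import *
look([.6362,-.014,.08],tag="l")
import cv2,numpy as np
a=cv2.imread('pics/top_l.png');b=cv2.imread('pics/side_l.png')
cv2.imwrite('pics/both_l.png',np.hstack([x[100:480,190:590] for x in(a,b)]))
E
```

```text
clock: 17.55
tool_pos: [0.5303, -0.0581, 0.0228]
eef_rot: [0.904, 0.428, -0.012, 0.005]
contact_force: [-20.8, -27.7, 10.1]
opening: 0.997
['top', 'side'] chest W [0.6356, -0.016, 0.053] F mm [-66.9 -75.9] relyaw -2.02 err 0.069 corner [-133.1 -137.6]
   top [-67.2 -74.9] -4.35 0.024
   side [-66.5 -78.4] -0.27 0.028
tool F [-175.5 -108.5] z 0.0228 yaw 45.6 corner in tool mm [ 8.9 50.6 -0.3] F [-20.8 -27.7  10.1] t 17.55
```

View pics/both_l.png

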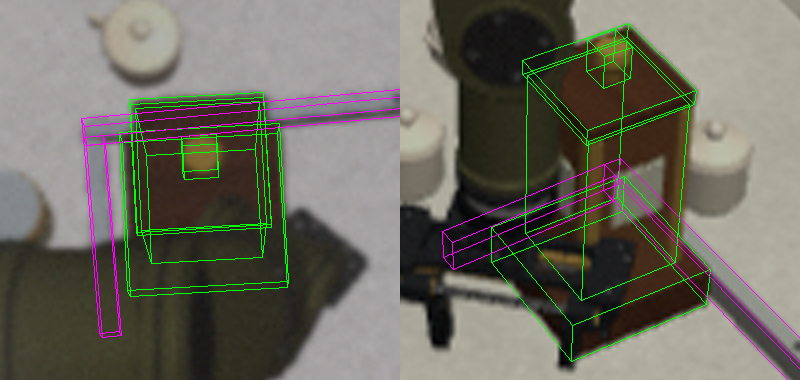

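The chest sits jammed on the back rail at F(-67,-76), yaw about -1.5°, with y still 6–12 mm short. I won't press harder. I'll release and push the other near corner (+x,-y) with a fingertip along about 120°, which unloads the back rail. The tips go just above rail height, at about 33 mm.

```bash
python3 -m inch '[[0,[-1.5,0,0],0],[0,[-3,0,0],0],[0,[-3.5,0,0],0],[0,[-3.5,0,-5],0],[0,[-3.5,0,-10],0],[0,[-3.5,0,-15],0],[0,[-3.5,0,-20],0],[0,[-3.5,0,-24],0],[0,[-3.5,0,-27],0],[0,[-3.5,0,-27],0]]'; python3 - <<'E'
from h import *
look([.6362,-.016,.07],tag="m")
goto(-.041,-.186,.295,120)
E
```

```text
clock: 18.75
tool_pos: [0.5227, -0.0683, 0.2969]
eef_rot: [0.898, 0.439, 0.004, 0.002]
contact_force: [0.4, 0.3, 0.0]
opening: 0.995
['top', 'side'] chest W [0.6352, -0.0178, 0.0496] F mm [-67.4 -77.7] relyaw -2.21 err 0.072 corner [-133.8 -139.2]
   top [-68.3 -76.9] -3.14 0.035
   side [-66.  -78.4] -1.95 0.026
tool F [-183.9 -118. ] z 0.2969 yaw 47.1 corner in tool mm [18.6 51.1  0.5] F [0.4 0.3 0. ] t 18.75
at F [-187.3 -117.3] z 0.2915 relyaw 47.05 target [ 0.671  -0.1234  0.295 ] shift cm [ 4.93 15.39 -0.39] turn -72.95
```

```bash
python3 -m inch '[[0,[-1,2,-1],-8],[0,[-1,5,-1],-16],[0,[-1,8,-1],-24],[0,[0,11,-1],-32],[0,[1,13,-1],-40],[0,[2,15,-1],-48],[0,[3.5,15.4,-1],-56],[0,[4.9,15.4,-1],-64],[0,[4.9,15.4,-1],-73],[0,[4.9,15.4,-1],-73],[0,[4.9,15.4,-1],-73]]'; python3 - <<'E'
from h import *
print(r.get_state()["q"].round(2))
look([.6362,-.0175,.05],tag="n")
goto(-.041,-.186,.047,120)
import cv2,numpy as np
a=cv2.imread('pics/top_n.png');b=cv2.imread('pics/side_n.png')
cv2.imwrite('pics/both_n.png',np.hstack([x[100:480,190:590] for x in(a,b)]))
E
```

```text
clock: 20.05
tool_pos: [0.6708, -0.125, 0.3012]
eef_rot: [0.463, 0.886, -0.0, -0.001]
contact_force: [-0.0, 0.3, 0.6]
opening: 1.0
[ 0.08  0.73  0.07  1.31 -0.05  1.1   0.77]
['top', 'side'] chest W [0.635, -0.0171, 0.0716] F mm [-67.6 -76.9] relyaw -0.95 err 0.08 corner [-132.6 -139.9]
   top [-67.8 -75.2] -1.73 0.029
   side [-65.7 -78.8] -0.52 0.037
tool F [ -41.4 -187.6] z 0.3012 yaw 119.8 corner in tool mm [ 86.8 -55.5   0.3] F [-0.   0.3  0.6] t 20.05
at F [ -40.9 -187.6] z 0.3024 relyaw 119.88 target [ 0.671  -0.1234  0.047 ] shift cm [ 0.13  0.09 25.54] turn -0.12
```

View pics/both_n.png

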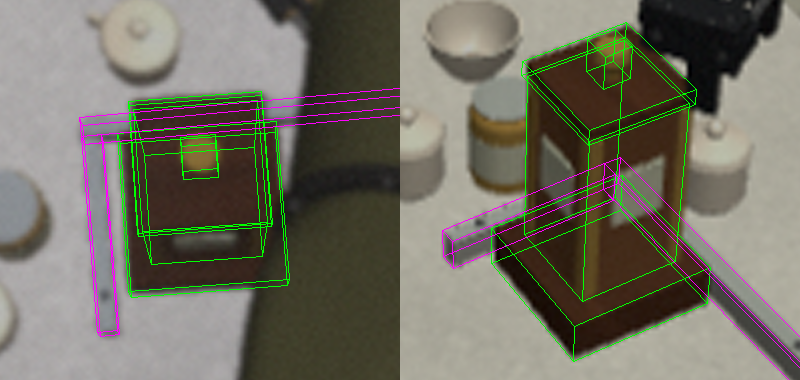

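```bash
python3 -m inch '[[0,[0.1,0.1,3],0],[0,[0.1,0.1,7],0],[0,[0.1,0.1,11],0],[0,[0.1,0.1,15],0],[0,[0.1,0.1,19],0],[0,[0.1,0.1,22],0],[0,[0.1,0.1,24],0],[0,[0.1,0.1,25.2],0],[0,[0.1,0.1,25.2],0],[0,[0.1,0.1,25.2],0]]'; cat >> h.py <<'E'
def cor2(out,st=None):
    st=st or r.get_state();q=R.from_quat(st["eef_rot"]).as_matrix()
    c=place([[.064,-.064,0]],*out)[0];rc=q.T@(c-st["tool_pos"]);print("(+,-) corner in tool mm",(rc*1000).round(1),"F",(w2f(c)*1000).round(1))
E
python3 - <<'E'
from h import *
o=look([.635,-.0175,.06],tag="o");cor2(o)
cor2([.6355,-.0175,.065])
import cv2,numpy as np
a=cv2.imread('pics/top_o.png');b=cv2.imread('pics/side_o.png')
cv2.imwrite('pics/both_o.png',np.hstack([x[100:480,190:590] for x in(a,b)]))
E
```

```text
clock: 21.25
tool_pos: [0.6725, -0.1235, 0.0516]
eef_rot: [0.462, 0.887, 0.0, 0.001]
contact_force: [0.5, 0.2, 0.7]
opening: 0.999
['top', 'side'] chest W [0.6354, -0.0174, 0.0532] F mm [-67.2 -77.3] relyaw -2.0 err 0.051 corner [-133.4 -139. ]
   top [-68.1 -76.9] -2.19 0.025
   side [-67.3 -78.2] -2.93 0.024
tool F [ -39.6 -186.2] z 0.0516 yaw 120.0 corner in tool mm [ 87.7 -57.7  -0.2] F [0.5 0.2 0.7] t 21.25
(+,-) corner in tool mm [20.2 50.7 52.2] F [  -5.4 -143.5]
(+,-) corner in tool mm [20.3 51.8 52.2] F [  -4.6 -142.9]
```

View pics/both_o.png

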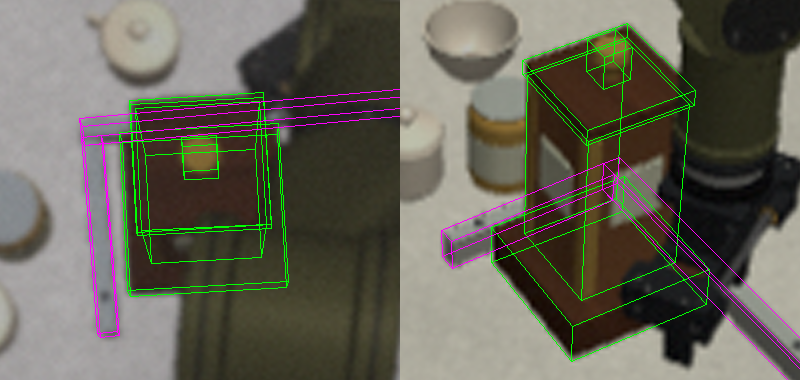

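```bash
python3 -m inch '[[0,[0,0,0.4],0],[0,[0.3,0,0.4],0],[0,[0.6,0,0.4],0],[0,[0.9,0,0.4],0],[0,[1.2,0,0.4],0],[0,[1.5,0,0.4],0],[0,[1.8,0.1,0.4],0],[0,[2.1,0.1,0.4],0],[0,[2.1,0.1,0.4],0]]'; python3 - <<'E'
from h import *
o=look([.635,-.0135,.06],tag="p");cor2(o)
E
```

```text
clock: 22.35
tool_pos: [0.6629, -0.1085, 0.047]
eef_rot: [0.463, 0.887, -0.0, 0.004]
contact_force: [5.2, -4.9, -4.7]
opening: 1.003
['top', 'side'] chest W [0.6307, -0.0112, 0.0799] F mm [-71.3 -70.7] relyaw -0.47 err 0.056 corner [-135.8 -134.1]
   top [-72.1 -69.9] -0.94 0.024
   side [-71.2 -70.8] -0.26 0.028
tool F [ -47.8 -170.4] z 0.047 yaw 119.8 corner in tool mm [ 75.3 -58.3  -0.7] F [ 5.2 -4.9 -4.7] t 22.35
(+,-) corner in tool mm [11.  52.1 47.1] F [  -7.8 -135.2]
```

```bash
python3 -m inch '[[0,[-1,0,0],0],[0,[-2,0,0],0],[0,[-2.5,0,-3],0],[0,[-2.5,0,-8],0],[0,[-2.5,0,-13],0],[0,[-2.5,0,-18],0],[0,[-2.5,0,-22],0],[0,[-2.5,0,-25],0],[0,[-2.5,0,-25],0]]'; python3 - <<'E'
from h import *
o=look([.631,-.0112,.08],tag="q")
goto(-.1853,-.1086,.297,45)
E
```

```text
clock: 23.45
tool_pos: [0.6773, -0.1268, 0.3024]
eef_rot: [0.461, 0.887, 0.002, 0.005]
contact_force: [-1.0, -0.0, 0.3]
opening: 1.002
['top', 'side'] chest W [0.6306, -0.0116, 0.0879] F mm [-71.4 -71.1] relyaw -0.01 err 0.074 corner [-135.4 -135.1]
   top [-71.9 -70.5] -0.4 0.03
   side [-71.5 -72.8] 0.01 0.039
tool F [ -35. -190.] z 0.3024 yaw 120.0 corner in tool mm [ 97.7 -59.5  -1.1] F [-1.  -0.   0.3] t 23.45
at F [ -38.4 -188.7] z 0.295 relyaw 120.0 target [ 0.5205 -0.059   0.297 ] shift cm [14.28 -8.72 -0.14] turn 75.0
```

```bash
python3 -m inch '[[0,[0,-3,-0.5],8],[0,[1,-6,-0.5],16],[0,[3,-8.7,-0.5],24],[0,[6,-8.7,-0.5],32],[0,[9,-8.7,-0.5],40],[0,[12,-8.7,-0.5],48],[0,[14.3,-8.7,-0.5],56],[0,[14.3,-8.7,-0.5],64],[0,[14.3,-8.7,-0.5],72],[0,[14.3,-8.7,-0.5],75],[0,[14.3,-8.7,-0.5],75]]'; python3 - <<'E'
from h import *
s=r.get_state();o=[.6306,-.0116,.0860]
goto(-.1853,-.1086,.0225,45)
E
```

```text
clock: 24.75
tool_pos: [0.5207, -0.0586, 0.3004]
eef_rot: [0.906, 0.423, -0.002, -0.001]
contact_force: [-0.2, -0.1, 0.8]
opening: 0.999
at F [-185.  -108.2] z 0.3004 relyaw 45.01 target [ 0.5205 -0.059   0.0225] shift cm [2.000e-02 7.000e-02 2.779e+01] turn 0.01
```

```bash
python3 -m inch '[[0,[0,0,4],0],[0,[0,0,8],0],[0,[0,0,12],0],[0,[0,0,16],0],[0,[0,0,20],0],[0,[0,0,23],0],[0,[0,0,25.5],0],[0,[0,0,27],0],[0,[0,0,27.7],0],[0,[0,0,27.7],0]]'; python3 -m inch '[[0,[0.4,0,0],0],[0,[0.8,0,0],0],[0,[1.1,0,0],0],[0,[1.4,0,0],0],[0,[1.7,0,0],0],[0,[1.7,0,0],0]]'; python3 - <<'E'
from h import *
o=look([.631,-.0112,.08],tag="s")
E
```

```text
clock: 25.75
tool_pos: [0.5207, -0.0589, 0.0236]
eef_rot: [0.906, 0.423, -0.001, -0.001]
contact_force: [-0.5, 0.5, 0.6]
opening: 1.002
clock: 26.35
tool_pos: [0.5274, -0.0523, 0.0255]
eef_rot: [0.908, 0.419, -0.005, 0.002]
contact_force: [-10.5, -12.5, 5.0]
opening: 0.998
['top', 'side'] chest W [0.6317, -0.0097, 0.0612] F mm [-70.2 -69.3] relyaw -1.54 err 0.059 corner [-135.9 -131.6]
   top [-70.2 -69.3] -1.54 0.026
   side [-70.4 -68.8] -0.5 0.031
tool F [-177.8 -102.6] z 0.0255 yaw 44.4 corner in tool mm [ 9.6 50.1 -0.1] F [-10.5 -12.5   5. ] t 26.35
```

```bash
python3 -m inch '[[0,[0.3,0,0],0],[0,[0.6,0,0],0],[0,[0.9,0,0],0],[0,[0.9,0,0],0]]'; python3 - <<'E'
from h import *
o=look([.635,-.006,.08],tag="t")
E
```

```text
clock: 26.95
tool_pos: [0.5333, -0.0469, 0.0254]
eef_rot: [0.908, 0.418, -0.005, 0.003]
contact_force: [-10.4, -14.0, 4.3]
opening: 1.003
['top', 'side'] chest W [0.6347, -0.0047, 0.0902] F mm [-66.7 -64.5] relyaw 0.12 err 0.061 corner [-130.6 -128.7]
   top [-66.2 -64. ] -0.36 0.025
   side [-66.4 -65.9] -0.54 0.033
tool F [-171.4  -97.6] z 0.0254 yaw 44.3 corner in tool mm [ 7.5 50.8 -0. ] F [-10.4 -14.    4.3] t 26.95
```

```bash
python3 -m inch '[[0,[0.2,0.1,0],0],[0,[0.4,0.1,0],0],[0,[0.4,0.1,0],0]]'; python3 - <<'E'
from h import *
o=look([.635,-.005,.085],tag="u")
E
```

```text
clock: 27.45
tool_pos: [0.5344, -0.0465, 0.0255]
eef_rot: [0.909, 0.416, -0.007, 0.003]
contact_force: [-15.1, -18.2, 7.1]
opening: 0.998
['top'] chest W [0.6348, -0.0033, 0.0941] F mm [-66.5 -63.2] relyaw 0.34 err 0.028 corner [-130.2 -127.6]
   top [-66.5 -63.2] 0.29 0.028
tool F [-170.3  -97.4] z 0.0255 yaw 44.2 corner in tool mm [ 7.8 49.6 -0.1] F [-15.1 -18.2   7.1] t 27.45
```

```bash
python3 -m inch '[[0,[-1,0,0],0],[0,[-2.5,0,0],0],[0,[-4.5,0,0],0],[0,[-5,-0.5,-4],0],[0,[-5,-2,-9],0],[0,[-5,-4,-14],0],[0,[-5,-7,-19],0],[0,[-5,-11,-23],0],[0,[-5,-15,-26],0],[0,[-5,-19,-28],0],[0,[-5,-22,-28],0],[0,[-5,-22,-28],0]]'; python3 - <<'E'
from h import *
o=look([.636,-.004,.088],tag="v")
import cv2,numpy as np
a=cv2.imread('pics/top_v.png');b=cv2.imread('pics/side_v.png')
cv2.imwrite('pics/both_v.png',np.hstack([x[100:480,190:590] for x in(a,b)]))
im=viewer.snapshot("top");cv2.imwrite("pics/top_end.png",im[:,:,::-1])
E
```

```text
clock: 28.85
tool_pos: [0.3368, 0.0706, 0.3058]
eef_rot: [0.904, 0.428, 0.0, -0.002]
contact_force: [0.3, -0.1, 0.3]
opening: 0.998
['side'] chest W [0.637, -0.0048, 0.0995] F mm [-64.4 -64.9] relyaw 0.65 err 0.032 corner [-127.7 -129.6]
   side [-64.6 -65.2] 0.61 0.031
tool F [-356.9   36.6] z 0.3058 yaw 45.6 corner in tool mm [ 41.5 280.1  -1. ] F [ 0.3 -0.1  0.3] t 28.85
```

View pics/both_v.png

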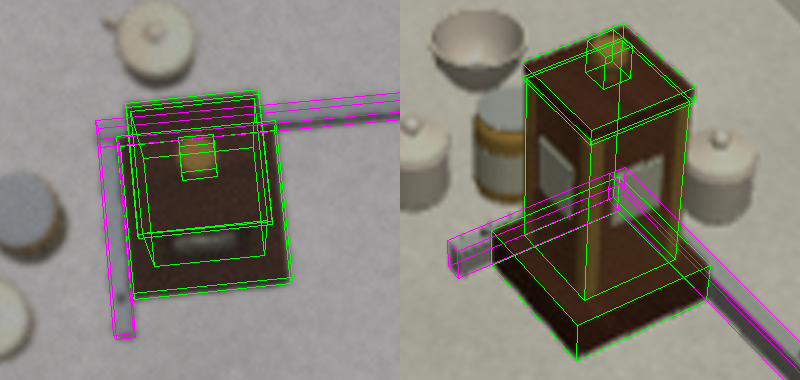

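View pics/top_end.png

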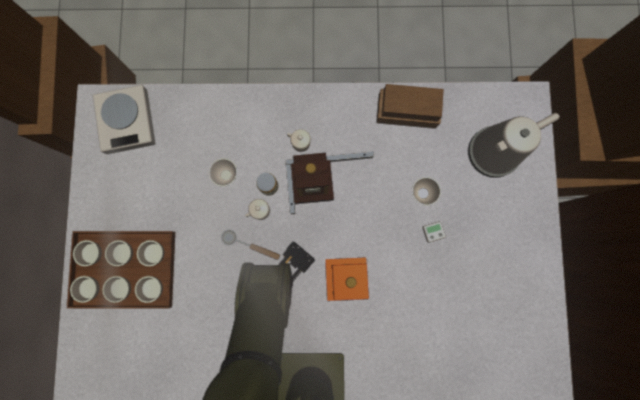

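The chest at top (313,178) sits flush in the corner. Cup_a (300,140), tin (266,183), cup_b (259,210), the bowls, spoon and timer are at their starting pixels, and the arm is clear above at z = 0.31. Handing in.

```bash
python3 - <<'E'
from plant import r
s=r.get_state();print(s["clock"],s["contact_force"]);print(r.finish_job())
E
```

```text
29.1 [ 0.5520629  -0.13405684 -0.28971891]
the job is handed in; nothing more can be done
None
```

I slid the tea chest into the fence corner with one open fingertip low on its base corners and handed the job in at 29.1 s. It reported no verdict.

**How it went:** A square push on a face would have put the wrist into the lid, so I pushed the base corners on a diagonal. The chest jammed on the back rail partway in, with up to about 36 N of horizontal force at the fingertip. I freed it by pushing the other near corner with the tips at about 33 mm, slightly above the advised 30 mm because they had to clear the rail. A final 45° push then seated it against both rails.

**Last checks:**
- **Chest position:** fitted at about x = -64.5 mm, y = -65 mm in the fence's frame, turned about 0.6° from square. It looks upright, and both positions are within the limits.
- **Agreement between views:** that last fit used only the side camera, because the network missed the chest in the top picture. The previous top fit, taken just before the arm left, read (-66.5, -63.2) mm at 0.3°, so the two differ by about 2 mm. The outlines drawn on both final pictures match the chest.
- **Bystanders:** by eye, the cups, bowls, tin, spoon and timer are at their starting pixels in the last top picture. I did not measure their shifts.
- **Arm:** clear of everything at z = 0.31 m, with about 0.6 N measured on the tool.

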